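# Open the child-proof dishwasher-tablet box

## Robot

A 6-joint arm with a two-finger parallel gripper is mounted at the origin on a cart in front of the work surface, level with it; the furniture and walls round the work are solid. World frame = base frame: x ahead of the robot, y to its left, z up, the work surface at z = 0. Lengths are in m, angles in rad, forces in N, time in s.
With the tool pointing down it reaches from about 0.25 to 0.725 m from the base axis. Payload 4 kg.
Tool frame: the origin (TCP) lies between the finger pads; the fingertips stand 8 mm ahead of it and the grasp point (between the pads) lies 11 mm behind it; z points along the fingers, y is the line along which they close (so a half turn about z gives the same grasp; the last joint's range is limited). The gripper opens to 85 mm and grips with 20 to 120 N. Pads are 22 mm wide; open, the fingers measure 114 mm over their backs; the gripper's body (76 mm by 85 mm) begins 54 mm behind the grasp point. The pads swing forward as they close: fully open they stand 13 mm farther back than shut.
Start: joints at [1.214, 0.241, 0.005, 1.335, 0, 1.571], TCP at [0.175, 0.469, 0.239] pointing down, gripper open.
Joint ranges: [-2.72, 2.72], [-1.05, 1.87], [-1.09, 1.28], [-1.99, 2.15], [-1.42, 1.44], [-3.14, 3.14]. Speed limits (rad/s): [2.79, 2.79, 3.14, 3.14, 3.14, 3.14].

## Interface

Orientations are given as a unit quaternion [x, y, z, w].
In Python, from rig import bot, optics gives the robot as it stands.
- The arm moves only by the shell command python3 -m creep 'ROWS'. ROWS is text: rows parted by semicolons, each of 7 numbers parted by spaces: the shift along the tool's x, y, z in mm, then the turn, a rotation vector about the tool's x, y, z in rad, then the finger opening in mm, from 0 to 85.4. A call has 1 to 5 rows; each row is the pose to reach, as a shift and turn from the pose commanded when the call began, along the tool's axes at that moment; what a row does not reach only later rows make up. A row lasts 1/10 s, in which the tool goes at most 50 mm and 8.59 degrees, less where a joint would pass 70% of its speed; a pose out of reach is approached as far as the arm can. A call with a gripper value outside its range is refused whole. The fingers move at their own pace and stop on an object; the grip force is fixed at half the most. Time passes only in rows, so rows that repeat a pose let the fingers close. It gives the time, the measured TCP pose, the force, the opening and the grip force at its end, in the units of the state.
- bot.get_obs(): the state, without advancing time (a new reading comes with each control period).
- optics.snapshot(name): name is "scene" or "side" or "wrist"; returns (picture, depth): 384x512x3 uint8, red, green, blue; 384x512 float32, m along the optical axis (not along the pixel's ray), 0 where there is no reading.
- optics.camera_params(name): a dict with "camera_matrix" (3x3 intrinsics, pixels), "xyz" and "orientation" of the camera in the world. Camera axes: x right, y down, z forward; pixel columns grow to the right and rows downward; lengths in m; the calibration is good to about 2 mm. The wrist camera is an equidistant fisheye: a pixel r from the principal point sees the ray r / f radians off the axis. A picture is of the moment at which its call begins: read the wrist's pose just before it. camera_params takes no time and is no camera call; for the wrist camera it gives the pose at the moment of the call.
- bot.sign_off(): hands the job in; it is judged then, once.
The state is a dict: "t": time; "joint_positions": joint angles; "dq": joint speeds; "tau": joint torques, N m; "tcp_pos": TCP position; "ee_rot": TCP orientation; "wrist_force": force on the tool from outside, world axes, zero at the start; "torque": the same for the moment, N m; "width": opening from 0.0 (shut) to 1.0 (fully open); "gripper_force": force on a finger pad.
Only numpy, scipy, OpenCV 4.12 (cv2) and the standard library are available. Lean on these libraries where they do the work, as an engineer would, in place of code of your own. Each camera call takes 0.05 s, during which the arm holds its last target. There are 200 camera calls.

## Task

Open the child-proof tablet box on the worktop: with a fingertip press the spring catch in the lid's thumb hole right down, keep it down while you push the lid over it, and slide it on over the bare end of the box until it is fully open, then let go. Only press and push, gently: grip or lift nothing, do not shove the box along or tip it, and leave the mug, soap bottle, spice jar and spoon as they stand.

Things in the scene. Friction and masses are not known exactly. Their poses are not given: they have to be found in the camera images.
- tablet_box: Tablet box, 217 mm (x) by 100 mm (y), 78 mm high over its side rails, 2 kg, loose; a level push over 10 N shifts it. Origin on the worktop (4 mm below z = 0) under the catch's middle; x = the way the lid opens, z up. Reaches x = -105 to +112 mm; tray of tablets at x = -96 to -30, then a flat deck, top 64 mm above the worktop, over which the lid slides. Rails at y = +-40 to 50 hold the lid down
- lid (a joint): Lid travel, m: 0 shut, 0.072 fully open at its stop; moves at 2 to 3 N, stays where left. Plate 136 x 91 x 6 mm, underside 67, top 73 mm above the worktop. Shut, its thumb hole spans x = -19 to +24, y = +-22 mm of the box's frame, round the catch. With the catch up it moves 2 mm, then the hole's rear edge strikes the catch; with the catch down that edge slides over it and then keeps it down
- catch (a joint): Catch travel, m: 0 up, 0.013 pressed to its stop. At rest its top is 76 mm above the worktop, 3 mm above the lid; the lid passes over it only when it is down more than 9 mm. Spring: about 3 N at first, 6 N fully down. Let go, it comes up at once unless the lid covers it (from 2 mm of lid travel on); with the lid open it stays down under the lid
- catch_top (a point): Middle of the catch's top, a flat ribbed pad 34 mm long in the box's x by 26 mm wide in y; moves down with the catch. The deck round it is flat, 12 mm below the pad at rest
- push_face (a point): On the lid, moving with it: middle of the upright front face of the thumb hole, which a fingertip in the hole pushes in the box's +x. At x = +24 mm, 76 mm above the worktop when shut. The face is 44 mm wide (y), from 67 mm up to the round top, at 84 mm, of a push rib 8 mm thick (x) on the lid
- mug: White mug, 78 mm across, 101 mm high, bystander; origin at the underside
- dish_soap: Washing-up liquid bottle, 41 x 69 mm, 195 mm high, bystander; origin at the underside
- spice_jar: Spice jar, 41 mm across, 105 mm high, bystander; origin at the underside
- teaspoon: Steel teaspoon lying flat, 139 mm long, 10 mm high, bystander; origin at the middle of the underside

How it is judged:
On the way, in this order (a step that is already met when the one before it is completed fails the run):
1. the catch is held down, at least 9 mm, while the lid is still shut (within 8 mm) (value of joint catch above 0.009 m and value of joint lid below 0.008 m), for 0.1 s.
2. the lid has been pushed over the catch, which is still down (value of joint catch above 0.007 m and value of joint lid above 0.025 m).
At the end, for the whole second after the job is handed in: The lid is fully open (slid at least 66 of its 72 mm) and at rest, covering the pressed-down catch; the box stands flat within 40 mm of where it was, and the mug, soap bottle, spice jar and spoon are upright or flat within 30 mm of where they were (value of joint lid above 0.066 m and not (velocity of joint lid above 0.01 m/s or velocity of joint lid below -0.01 m/s) and value of joint catch above 0.007 m and distance of tablet_box from where it was at the start of the episode below 0.04 m and height (world z) of tablet_box below 0.006 m and angle between tablet_box's own z axis and vertical below 0.08 rad and linear speed of tablet_box below 0.01 m/s and distance of each of mug, dish_soap, spice_jar, teaspoon from where it was at the start of the episode below 0.03 m and angle between each of mug, dish_soap, spice_jar's own z axis and vertical below 0.2 rad); the robot touches nothing.
It fails at once if the box is shoved more than 40 mm, lifted more than 10 mm or tipped (distance of tablet_box from where it was at the start of the episode above 0.04 m or height (world z) of tablet_box above 0.006 m or angle between tablet_box's own z axis and vertical above 0.12 rad).
It fails at once if the box, lid or catch is gripped or forced: the fingers bear on it with more than 40 N (contact force between the fingers and tablet_box above 40 N).
It fails at once if the mug, soap bottle, spice jar or spoon is moved more than 30 mm or lifted (distance of any of mug, dish_soap, spice_jar, teaspoon from where it was at the start of the episode above 0.03 m).
It also fails if it takes over 48 s, if anything falls off the work surface, if the arm or the gripper's body presses on something with over 40 N, if the wrist force passes 120 N, or if a joint passes its speed limit or range.

## Working session

There is one attempt and no reset: what is moved stays moved. The work goes in short steps, Python scripts to look and compute and a shell command to move; the robot and the scene stay as the last step left them, time stands still between calls to the robot, and variables do not carry over. Pictures are saved under pics/ and viewed, at most 10 in all, crops included, and the job is handed in when it is done.

```bash
mkdir -p pics
cat > h.py <<'E'
import numpy as np, cv2
from rig import bot, optics
from scipy.spatial.transform import Rotation as R
def shot(n,f):
    p,d=optics.snapshot(n); c=optics.camera_params(n)
    np.savez('pics/'+f+'.npz',p=p,d=d,K=c['camera_matrix'],t=c['xyz'],q=c['orientation'])
    cv2.imwrite('pics/'+f+'.png',p[:,:,::-1]); return p,d
def cloud(f):
    z=np.load('pics/'+f+'.npz'); K=z['K'];d=z['d'];v,u=np.mgrid[:384,:512]
    P=np.stack([(u-K[0,2])/K[0,0]*d,(v-K[1,2])/K[1,1]*d,d],-1)
    W=P@R.from_quat(z['q']).as_matrix().T+z['t']; W[d==0]=np.nan; return W
E
python3 - <<'E'
from h import *
a,_=shot('scene','s0');b,_=shot('side','d0')
o=bot.get_obs();print(o['t'],o['tcp_pos'],o['ee_rot'],o['wrist_force'])
for n in('scene','side'):
    c=optics.camera_params(n);print(c)
cv2.imwrite('pics/both0.png',cv2.resize(np.vstack([a,b])[:,:,::-1],(400,600)))
E
```

```text
0.1 [0.17446067 0.46801287 0.23850433] [ 1.77436344e-01  9.84131844e-01 -9.13668377e-04 -1.50515845e-04] [ 0.46079502  0.01931526 -0.41316721]
{'camera_matrix': array([[364.97872333,   0.        , 258.96181842],
       [  0.        , 364.97872333, 192.06243876],
       [  0.        ,   0.        ,   1.        ]]), 'xyz': array([ 0.13391999, -1.11473917,  0.40857828]), 'orientation': array([ 0.80674019, -0.23503579,  0.15608778, -0.51919654])}
{'camera_matrix': array([[372.46179007,   0.        , 256.53635544],
       [  0.        , 372.46179007, 192.11581945],
       [  0.        ,   0.        ,   1.        ]]), 'xyz': array([0.53766587, 0.24403119, 0.65729649]), 'orientation': array([ 0.00905036,  0.90119287, -0.43329618, -0.00489118])}
```

View pics/s0.png

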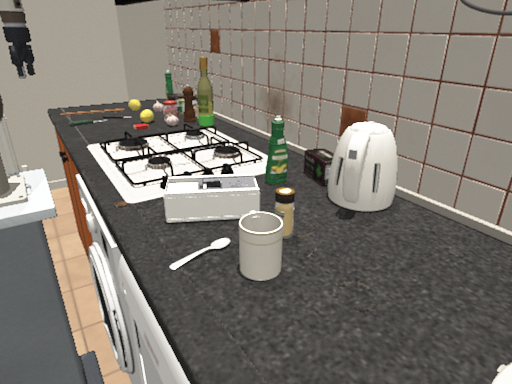

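View pics/d0.png

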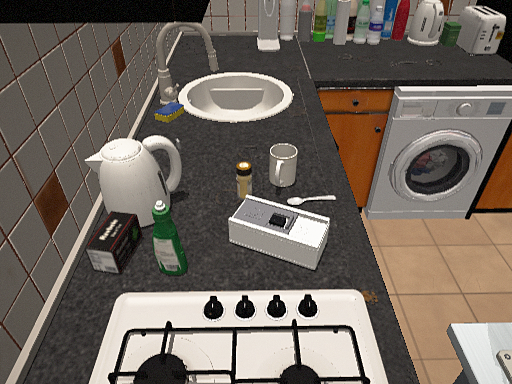

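The scene view shows the box at about (212,197), with the mug, jar, spoon and bottle around it. In the side view the box is at (280,232) with the black catch at (281,220), the spoon at (311,199), mug at (284,165), jar at (244,178) and bottle at (168,240). Next I enlarge the box and measure it.

Run:
```python
from h import *
p=cv2.imread('pics/d0.png')[185:275,220:340]
cv2.imwrite('pics/c0.png',cv2.resize(p,None,fx=6,fy=6,interpolation=cv2.INTER_CUBIC))
W=cloud('d0')
X=W[185:275,220:340].reshape(-1,3)
for lo,hi in((.055,.063),(.063,.068),(.068,.072),(.072,.078),(.078,.09)):
    m=(X[:,2]>lo)&(X[:,2]<hi); print(lo,m.sum(),np.median(X[m],0) if m.any() else 0)
m=(X[:,2]>.050)&(X[:,2]<.085)
Y=X[m].astype(np.float32); r=cv2.minAreaRect(np.ascontiguousarray(Y[:,:2]));print(r);print(cv2.boxPoints(r))
for n,(v,u) in dict(catch=(220,281),tl=(198,243),spoon=(199,311),mug=(150,284),jar=(165,244)).items(): print(n,W[v,u])
```

```text
0.055 1043 [ 0.41562396 -0.36142831  0.06058524]
0.063 312 [ 0.47552327 -0.36831668  0.06566037]
0.068 1181 [ 0.50699075 -0.40113363  0.06986326]
0.072 736 [ 0.47419253 -0.38314995  0.07415894]
0.078 40 [ 0.45046043 -0.37392285  0.07982499]
((0.48082929849624634, -0.42295780777931213), (0.1656857132911682, 0.2638532221317291), 64.33353424072266)
[[ 0.32603794 -0.44048506]
 [ 0.56385696 -0.5547682 ]
 [ 0.63562065 -0.40543056]
 [ 0.39780164 -0.2911474 ]]
catch [ 0.46826093 -0.38060467  0.07521023]
tl [ 0.55794355 -0.5436751   0.00730399]
spoon [ 0.3727339  -0.53314579  0.00950332]
mug [ 0.43834694 -0.67610858  0.07696208]
jar [ 0.55345072 -0.5661377   0.10123299]
```

View pics/c0.png

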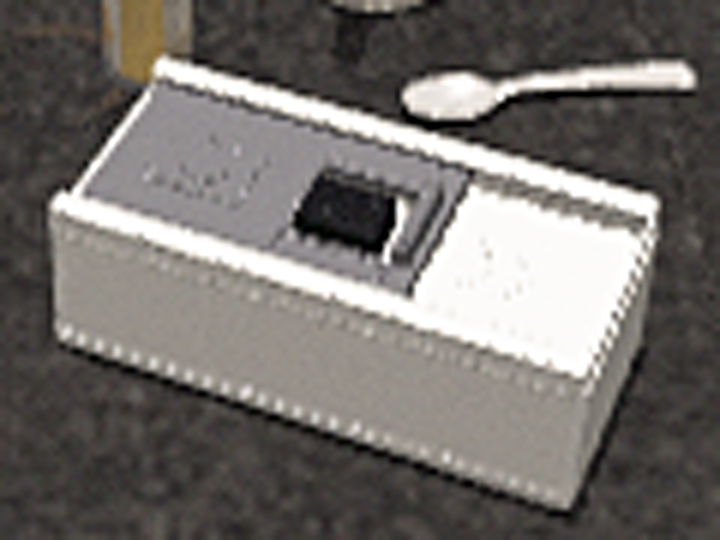

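The crop shows the lid in grey and the bare white deck on the right, so opening is to the image right and towards the robot. The rail-top corners are at crop (55,200), (160,62), (590,380) and (658,205), and the catch pad is centred at about (347,213).

Run:
```python
from h import *
z=np.load('pics/d0.npz');K=z['K'];Rm=R.from_quat(z['q']).as_matrix();t=z['t']
def ray(cx,cy,h):
    u=220+(cx+.5)/6-.5;v=185+(cy+.5)/6-.5
    d=Rm@np.array([(u-K[0,2])/K[0,0],(v-K[1,2])/K[1,1],1]);return t+d*(h-t[2])/d[2]
c=[ray(*q,.074) for q in((55,200),(160,62),(590,380),(658,205))]
print(np.round(c,4)); bl,fl,br,fr=[a[:2] for a in c]
ax=(br+fr-bl-fl)/2;print('L',np.linalg.norm(ax),'W',np.linalg.norm(fl-bl),np.linalg.norm(fr-br))
yaw=np.arctan2(ax[1],ax[0]);ux=ax/np.linalg.norm(ax)
cen=(bl+fl+br+fr)/4;print('yaw',yaw,'origin',cen-ux*.0035)
print('catch px',ray(347,213,.072))
# depth-based fit
W=cloud('d0')[185:275,220:340].reshape(-1,3)
uy=np.array([-ux[1],ux[0]]);o=cen-ux*.0035
L=np.c_[(W[:,:2]-o)@ux,(W[:,:2]-o)@uy,W[:,2]]
m=(abs(L[:,0])<.125)&(abs(L[:,1])<.062)&(L[:,2]>.066)
T=L[m];print(T[:,:2].min(0),T[:,:2].max(0),np.percentile(T,[1,99],axis=0))
r=cv2.minAreaRect(np.ascontiguousarray(T[:,:2].astype(np.float32)));print(r)
m=(abs(L[:,0])<.09)&(abs(L[:,1])<.03)
for a in range(-30,50,4):
    k=(abs(L[:,0]-a/1e3)<.002)&(abs(L[:,1])<.012);print(a,np.round(np.median(L[k,2])*1e3,1),end='; ')
print()
e=R.from_quat(bot.get_obs()['ee_rot']).as_matrix();print(e)
for n,(v,u) in dict(spoonb=(201,295),spoont=(197,333),mug=(150,284),jar=(165,244)).items():
    w=cloud('d0')[v,u];print(n,w,(w[:2]-o)@ux,(w[:2]-o)@uy)
```

```text
[[ 0.5882 -0.3913  0.074 ]
 [ 0.5479 -0.4747  0.074 ]
 [ 0.3963 -0.2941  0.074 ]
 [ 0.3567 -0.3839  0.074 ]]
L 0.213309718920598 W 0.09265638660498804 0.09816354793196419
yaw 2.685414433597105 origin [ 0.47542279 -0.38756395]
catch px [ 0.47614131 -0.38392999  0.072     ]
[-0.10412842 -0.05351199] [0.11018958 0.05056832] [[-0.09894119 -0.05193978  0.06648254]
 [ 0.10876819  0.04798886  0.07976224]]
((0.003174625337123871, -0.001926656812429428), (0.2137836515903473, 0.10211779177188873), 0.964818000793457)
-30 69.8; -26 69.0; -22 69.4; -18 70.3; -14 72.5; -10 72.4; -6 72.4; -2 72.9; 2 72.7; 6 72.0; 10 72.4; 14 71.1; 18 60.9; 22 59.9; 26 79.6; 30 79.8; 34 69.6; 38 60.6; 42 60.6; 46 60.2; 
[[-9.37032642e-01  3.49241237e-01 -6.20490825e-04]
 [ 3.49241787e-01  9.37031018e-01 -1.74492633e-03]
 [-2.79810803e-05 -1.85175425e-03 -9.99998285e-01]]
spoonb [ 0.41481876 -0.54045581 -0.00305404] -0.012945155710406902 0.16395484764601506
spoont [ 0.30751456 -0.55355719 -0.00124728] 0.07761497042413623 0.22298619493970462
mug [ 0.43834694 -0.67610858  0.07696208] -0.09382521536861449 0.27537147727535227
jar [ 0.55345072 -0.5661377   0.10123299] -0.1487143795250217 0.12594037436281721
```

```bash
python3 -m creep '-15 -18 0 0 0 0 0; -43 -52 0 0 0 0 0; -72 -87 0 0 0 0 0; -100 -121 0 0 0 0 0; -129 -156 0 0 0 0 0'; python3 -c "
from h import *
print(bot.get_obs()['joint_positions'])"
```

```text
t: 0.6
tcp_pos: [0.2409, 0.2755, 0.2389]
ee_rot: [0.177, 0.984, -0.0, -0.0]
wrist_force: [1.1, -0.7, -0.3]
width: 0.146
gripper_force: 0.0
[ 8.52452385e-01 -2.57581538e-02 -2.99382855e-01  1.29781984e+00
 -2.02647755e-04  1.20812853e+00]
```

```bash
python3 -m creep '-29 -35 0 0 0 0 0; -58 -70 0 0 0 0 0; -87 -105 0 0 0 0 0; -116 -140 0 0 0 0 0; -145 -175 0 0 0 0 0'; python3 -m creep '-29 -35 0 0 0 0 0; -58 -70 0 0 0 0 0; -87 -105 0 0 0 0 0; -116 -140 0 0 0 0 0; -145 -175 0 0 0 0 0'; python3 -m creep '-29 -35 0 0 0 0 0; -58 -70 0 0 0 0 0; -87 -105 0 0 0 0 0; -116 -140 0 0 0 0 0; -145 -175 0 0 0 0 0' ; python3 -m creep '0 0 0 0 0 0.03 0; 0 0 0 0 0 0.06 0;  0 0 0 0 0 0.1 0; 0 0 0 0 0 0.1 0; 0 0 0 0 0 0.1 0'
python3 - <<'E'
from h import *
e=bot.get_obs();T=R.from_quat(e['ee_rot']).as_matrix();print(T)
print((np.array([.469,-.3825,.12])-e['tcp_pos'])@T*1e3)
E
```

```text
t: 1.1
tcp_pos: [0.3157, 0.0609, 0.2393]
ee_rot: [0.177, 0.984, 0.0, 0.0]
wrist_force: [1.4, 0.6, -0.9]
width: 0.004
gripper_force: 0.0
t: 1.6
tcp_pos: [0.3904, -0.1539, 0.239]
ee_rot: [0.178, 0.984, 0.0, -0.0]
wrist_force: [1.7, 1.0, 0.4]
width: 0.003
gripper_force: 0.0
t: 2.1
tcp_pos: [0.4653, -0.3683, 0.2386]
ee_rot: [0.178, 0.984, 0.0, -0.0]
wrist_force: [1.3, 0.4, 1.3]
width: 0.002
gripper_force: 0.0
t: 2.6
tcp_pos: [0.465, -0.3659, 0.2391]
ee_rot: [0.226, 0.974, 0.0, -0.0]
wrist_force: [-0.7, 0.7, -0.1]
width: -0.0
gripper_force: 0.0
[[-8.97926097e-01  4.40145891e-01 -5.65401869e-04]
 [ 4.40145583e-01  8.97926230e-01  5.92589685e-04]
 [ 7.68515084e-04  2.83242607e-04 -9.99999665e-01]]
[-10.9671975  -13.17023742 119.11928739]
```

```bash
python3 -m creep '-5 -6 30 0 0 0 0; -11 -13 65 0 0 0 0; -11 -13 100 0 0 0 0; -11 -13 119 0 0 0 0; -11 -13 119 0 0 0 0'
python3 - <<'E'
from h import *
a,_=shot('side','d1');b,_=shot('wrist','w1')
p=cv2.resize(a[165:275,220:340,::-1],None,fx=5,fy=5,interpolation=cv2.INTER_CUBIC)
cv2.imwrite('pics/c1.png',p)
E
```

```text
t: 3.1
tcp_pos: [0.4672, -0.381, 0.1167]
ee_rot: [0.226, 0.974, 0.002, -0.003]
wrist_force: [-0.2, -0.1, -0.6]
width: 0.004
gripper_force: 0.0
```

View pics/c1.png

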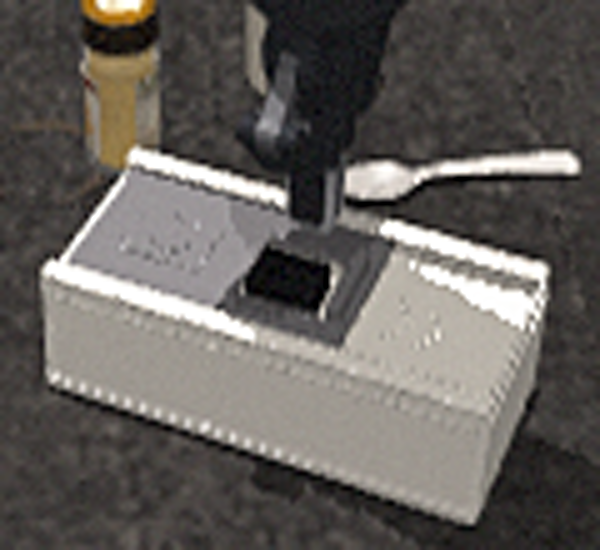

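View pics/w1.png

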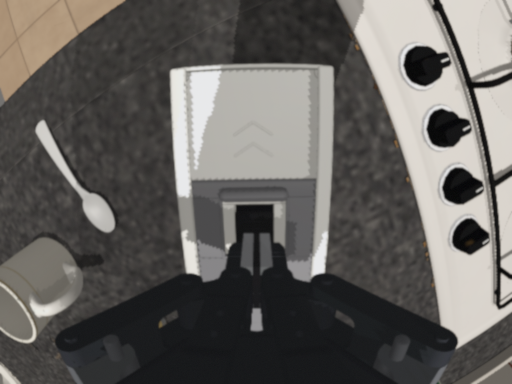

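The fingertip hangs over the catch, centred across the box: in the wrist view the fingers are at column 258, the catch at 254 and the rails at 172–335. I descend to just above the pad.

```bash
python3 -m creep '0 0 12 0 0 0 0; 0 0 22 0 0 0 0; 0 0 28 0 0 0 0; 0 0 31 0 0 0 0; 0 0 31 0 0 0 0'; python3 -m creep '0 0 0 0 0 0 0; 0 0 0 0 0 0 0'
python3 - <<'E'
from h import *
e=bot.get_obs();d=np.array(e['tcp_pos'])[:2]-[.476,-.386];print(d@[-.898,.44],d@[-.44,-.898])
E
```

```text
t: 3.7
tcp_pos: [0.4691, -0.3829, 0.0887]
ee_rot: [0.226, 0.974, 0.0, -0.0]
wrist_force: [0.1, 0.3, 0.3]
width: -0.001
gripper_force: 0.0
t: 3.9
tcp_pos: [0.4696, -0.3833, 0.0897]
ee_rot: [0.226, 0.974, -0.0, 0.0]
wrist_force: [-0.2, 1.0, -0.1]
width: -0.001
gripper_force: 0.0
0.006874577556491868 0.0004054104762888226
```

Tip at z ≈ 0.081. I'll lower it slowly onto the pad.

```bash
python3 -m creep '0 0 2 0 0 0 0; 0 0 4 0 0 0 0; 0 0 6 0 0 0 0; 0 0 8 0 0 0 0; 0 0 8 0 0 0 0'; python3 -m creep '0 0 1 0 0 0 0; 0 0 2 0 0 0 0; 0 0 3 0 0 0 0; 0 0 4 0 0 0 0; 0 0 4 0 0 0 0';python3 -m creep '0 0 1 0 0 0 0; 0 0 2 0 0 0 0; 0 0 3 0 0 0 0; 0 0 4 0 0 0 0; 0 0 4 0 0 0 0'
```

```text
t: 4.4
tcp_pos: [0.4692, -0.3829, 0.0808]
ee_rot: [0.226, 0.974, 0.0, -0.0]
wrist_force: [0.5, 0.4, -1.0]
width: -0.003
gripper_force: 0.0
t: 4.9
tcp_pos: [0.4695, -0.3832, 0.0776]
ee_rot: [0.226, 0.974, -0.0, 0.0]
wrist_force: [-0.4, 0.2, 3.7]
width: -0.0
gripper_force: 1.7
t: 5.4
tcp_pos: [0.4695, -0.3832, 0.0733]
ee_rot: [0.226, 0.974, -0.0, 0.0]
wrist_force: [-0.7, 0.3, 3.7]
width: -0.002
gripper_force: 2.1
```

```bash
python3 -m creep '0 0 1 0 0 0 0; 0 0 2 0 0 0 0; 0 0 3 0 0 0 0; 0 0 3 0 0 0 0; 0 0 3 0 0 0 0'; python3 -m creep '0 0 1 0 0 0 0; 0 0 1 0 0 0 0; 0 0 1 0 0 0 0';python3 -m creep '0 0 1 0 0 0 0; 0 0 1 0 0 0 0; 0 0 1 0 0 0 0'
```

```text
t: 5.9
tcp_pos: [0.4695, -0.3832, 0.0704]
ee_rot: [0.226, 0.974, -0.0, 0.0]
wrist_force: [-1.5, 1.3, 4.8]
width: 0.002
gripper_force: 2.5
t: 6.2
tcp_pos: [0.4695, -0.3832, 0.0695]
ee_rot: [0.226, 0.974, -0.0, 0.0]
wrist_force: [-1.2, 1.0, 5.7]
width: -0.006
gripper_force: 2.6
t: 6.5
tcp_pos: [0.4695, -0.3832, 0.0685]
ee_rot: [0.226, 0.974, -0.0, 0.0]
wrist_force: [-0.0, 0.3, 5.7]
width: -0.002
gripper_force: 2.7
```

Catch is about 11.5 mm down (5.7 N). Now I push along +x slowly.

```bash
python3 -m creep '1 0 0 0 0 0 0; 2 0 0 0 0 0 0; 3 0 0 0 0 0 0; 4 0 0 0 0 0 0; 4 0 0 0 0 0 0'; python3 -m creep '1 0 0 0 0 0 0; 2 0 0 0 0 0 0; 3 0 0 0 0 0 0; 4 0 0 0 0 0 0; 4 0 0 0 0 0 0';python3 -m creep '1 0 0 0 0 0 0; 2 0 0 0 0 0 0; 3 0 0 0 0 0 0; 4 0 0 0 0 0 0; 4 0 0 0 0 0 0'
```

```text
t: 7.0
tcp_pos: [0.4683, -0.3827, 0.0697]
ee_rot: [0.226, 0.974, -0.001, 0.003]
wrist_force: [3.2, -1.0, 5.3]
width: -0.002
gripper_force: 2.5
t: 7.5
tcp_pos: [0.4647, -0.3811, 0.0697]
ee_rot: [0.226, 0.974, -0.001, 0.003]
wrist_force: [2.3, -2.3, 4.8]
width: 0.002
gripper_force: 2.5
t: 8.0
tcp_pos: [0.4614, -0.3796, 0.0697]
ee_rot: [0.226, 0.974, -0.001, 0.003]
wrist_force: [3.6, -2.2, 4.5]
width: 0.003
gripper_force: 3.1
```

Run:
```python
from h import *
a,_=shot('side','d2')
cv2.imwrite('pics/c2.png',cv2.resize(a[185:275,220:340,::-1],None,fx=6,fy=6,interpolation=cv2.INTER_CUBIC))
```

```text
(no output)
```

View pics/c2.png

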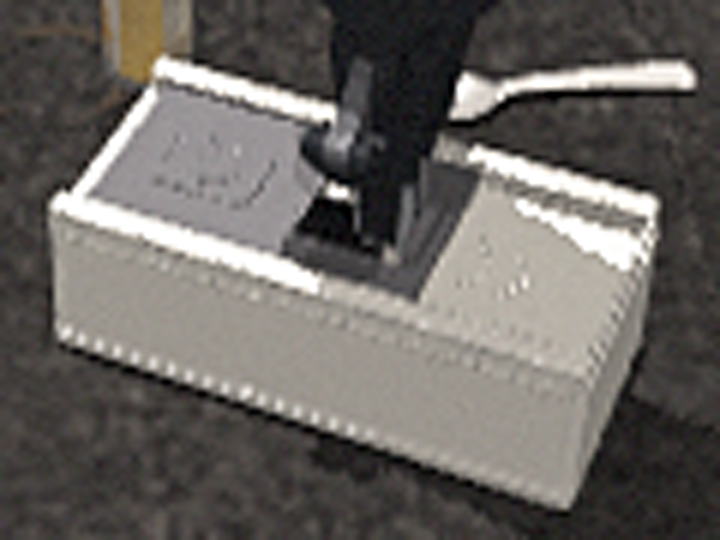

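The box hasn't moved, and the lid edge has shifted from crop x 468 to about 480, so the lid is about 4 mm open with the finger against the face. I keep pushing.

```bash
python3 -m creep '1 0 0.5 0 0 0 0; 2 0 0.5 0 0 0 0; 3 0 0.5 0 0 0 0; 4 0 0.5 0 0 0 0; 5 0 0.5 0 0 0 0'; python3 -m creep '1 0 0 0 0 0 0; 2 0 0 0 0 0 0; 3 0 0 0 0 0 0; 4 0 0 0 0 0 0; 5 0 0 0 0 0 0';python3 -m creep '1 0 0 0 0 0 0; 2 0 0 0 0 0 0; 3 0 0 0 0 0 0; 4 0 0 0 0 0 0; 5 0 0 0 0 0 0'
```

```text
t: 8.55
tcp_pos: [0.4572, -0.3776, 0.0695]
ee_rot: [0.226, 0.974, -0.001, 0.004]
wrist_force: [5.4, -2.2, 5.0]
width: 0.0
gripper_force: 3.3
t: 9.05
tcp_pos: [0.4512, -0.3746, 0.0685]
ee_rot: [0.226, 0.974, -0.001, 0.002]
wrist_force: [3.8, -2.4, 2.7]
width: 0.001
gripper_force: 2.1
t: 9.55
tcp_pos: [0.4451, -0.3714, 0.0678]
ee_rot: [0.226, 0.974, -0.0, 0.0]
wrist_force: [2.6, -4.9, 2.5]
width: -0.001
gripper_force: 2.4
```

```bash
python3 -m creep '1 0 -1 0 0 0 0; 3 0 -2 0 0 0 0; 5 0 -2 0 0 0 0; 7 0 -2 0 0 0 0; 9 0 -2 0 0 0 0'; python3 -m creep '2 0 0 0 0 0 0; 4 0 0 0 0 0 0; 6 0 0 0 0 0 0; 8 0 0 0 0 0 0; 10 0 0 0 0 0 0';python3 -m creep '2 0 0 0 0 0 0; 4 0 0 0 0 0 0; 6 0 0 0 0 0 0; 8 0 0 0 0 0 0; 10 0 0 0 0 0 0'
python3 - <<'E'
from h import *
e=bot.get_obs();d=np.array(e['tcp_pos'])[:2]-[.476,-.386];print(d@[-.898,.44],d@[-.44,-.898])
a,_=shot('side','d3')
cv2.imwrite('pics/c3.png',cv2.resize(a[185:275,220:340,::-1],None,fx=6,fy=6,interpolation=cv2.INTER_CUBIC))
E
```

```text
t: 10.05
tcp_pos: [0.4367, -0.3665, 0.0693]
ee_rot: [0.226, 0.974, 0.001, -0.0]
wrist_force: [4.1, -2.6, -3.3]
width: -0.002
gripper_force: 2.1
t: 10.55
tcp_pos: [0.428, -0.3625, 0.0698]
ee_rot: [0.226, 0.974, 0.0, 0.0]
wrist_force: [5.3, -0.7, -2.5]
width: -0.003
gripper_force: 2.1
t: 11.05
tcp_pos: [0.419, -0.3583, 0.0698]
ee_rot: [0.226, 0.974, 0.0, 0.0]
wrist_force: [4.7, 0.0, -2.7]
width: 0.002
gripper_force: 2.1
0.06336544905594108 0.000195047730097457
```

View pics/c3.png

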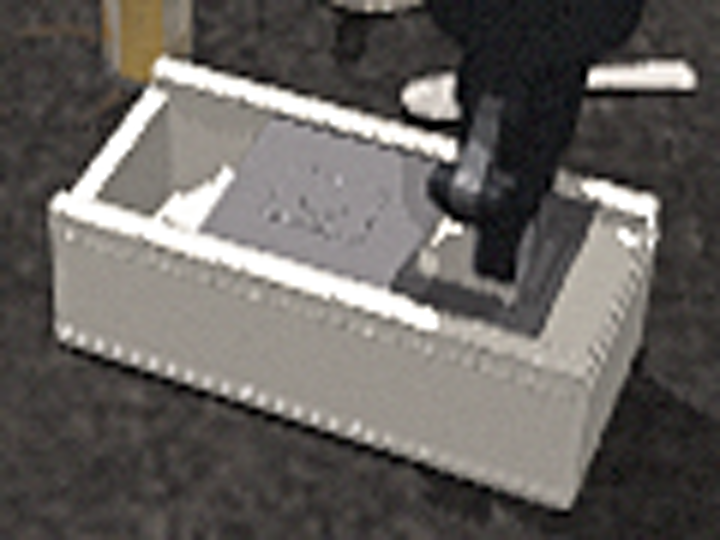

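The lid is about 50 mm open and covers the catch. The box is still in place. About 22 mm remain.

```bash
python3 -m creep '2 0 0 0 0 0 0; 4 0 0 0 0 0 0; 6 0 0 0 0 0 0; 8 0 0 0 0 0 0; 10 0 0 0 0 0 0'; python3 -m creep '2 0 0 0 0 0 0; 4 0 0 0 0 0 0; 6 0 0 0 0 0 0; 7 0 0 0 0 0 0; 8 0 0 0 0 0 0';python3 -m creep '0.5 0 0 0 0 0 0; 1 0 0 0 0 0 0; 1.5 0 0 0 0 0 0; 2 0 0 0 0 0 0; 2 0 0 0 0 0 0'
python3 - <<'E'
from h import *
e=bot.get_obs();d=np.array(e['tcp_pos'])[:2]-[.476,-.386];print(d@[-.898,.44],d@[-.44,-.898])
E
```

```text
t: 11.6
tcp_pos: [0.41, -0.3541, 0.0699]
ee_rot: [0.226, 0.974, -0.0, 0.0]
wrist_force: [4.2, -0.9, -1.5]
width: -0.006
gripper_force: 2.1
t: 12.1
tcp_pos: [0.4028, -0.3507, 0.0699]
ee_rot: [0.226, 0.974, -0.0, 0.0]
wrist_force: [3.9, -2.1, -1.8]
width: 0.001
gripper_force: 2.1
t: 12.6
tcp_pos: [0.4011, -0.3498, 0.0699]
ee_rot: [0.226, 0.974, -0.0, -0.0]
wrist_force: [3.1, -1.6, -1.3]
width: -0.001
gripper_force: 2.0
0.08321729496236058 0.0004363513898167502
```

```bash
python3 -m creep '0.5 0 0 0 0 0 0; 1 0 0 0 0 0 0; 1.5 0 0 0 0 0 0; 1.5 0 0 0 0 0 0'; python3 -m creep '0.5 0 0 0 0 0 0; 1 0 0 0 0 0 0; 1 0 0 0 0 0 0; 1 0 0 0 0 0 0'
```

```text
t: 13.0
tcp_pos: [0.4005, -0.3495, 0.0699]
ee_rot: [0.226, 0.974, -0.0, 0.001]
wrist_force: [5.2, -4.2, -2.2]
width: -0.004
gripper_force: 3.0
t: 13.4
tcp_pos: [0.4005, -0.3495, 0.07]
ee_rot: [0.226, 0.974, -0.001, 0.002]
wrist_force: [7.4, -4.1, -4.3]
width: -0.002
gripper_force: 4.1
```

The lid is at its stop: the tool no longer advances and the force is rising. I back off, then lift straight out.

```bash
python3 -m creep '-1 0 0 0 0 0 0; -3 0 0 0 0 0 0; -5 0 0 0 0 0 0; -8 0 0 0 0 0 0; -8 0 0 0 0 0 0'; python3 -m creep '0 0 -5 0 0 0 0; 0 0 -15 0 0 0 0; 0 0 -40 0 0 0 0; 0 0 -80 0 0 0 0; 0 0 -110 0 0 0 0'; python3 -m creep '0 0 -10 0 0 0 0; 0 0 -10 0 0 0 0; 0 0 -10 0 0 0 0; 0 0 -10 0 0 0 0'
python3 - <<'E'
from h import *
a,_=shot('side','d4')
cv2.imwrite('pics/c4.png',cv2.resize(a[165:275,220:340,::-1],None,fx=5,fy=5,interpolation=cv2.INTER_CUBIC))
E
```

```text
t: 13.9
tcp_pos: [0.4059, -0.3517, 0.0695]
ee_rot: [0.226, 0.974, 0.0, -0.001]
wrist_force: [-0.4, 0.1, -0.3]
width: -0.002
gripper_force: 0.0
t: 14.4
tcp_pos: [0.4063, -0.3522, 0.1827]
ee_rot: [0.226, 0.974, -0.0, 0.001]
wrist_force: [0.5, -0.9, -0.1]
width: 0.0
gripper_force: 0.0
t: 14.8
tcp_pos: [0.4052, -0.3512, 0.1879]
ee_rot: [0.226, 0.974, 0.001, -0.002]
wrist_force: [0.2, -0.8, -0.3]
width: -0.002
gripper_force: 0.0
```

View pics/c4.png

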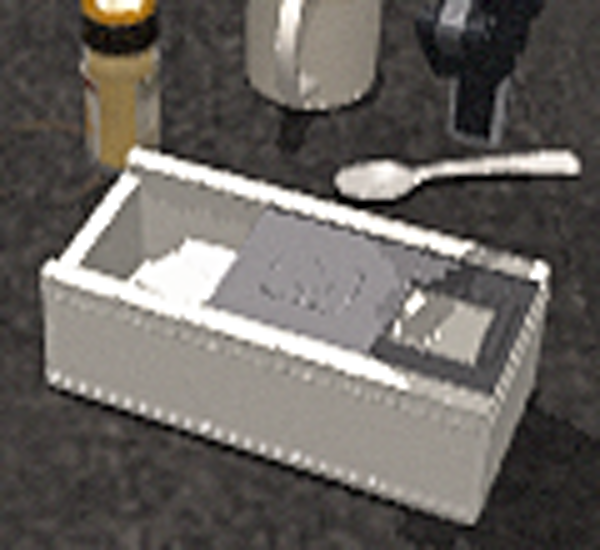

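The lid reaches the box end at crop (510,335), the tray is exposed, the box is where it was and the tool is clear of it.

```bash
python3 -c "
from rig import bot
print(bot.sign_off())"
```

```text
the job is handed in; nothing more can be done
None
```

I pressed the catch down, slid the lid open to its stop and handed the job in at about 15 s; the box and the objects in the last view (mug, jar, spoon) had not visibly moved, but no verdict came back.

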